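# Park the tube-rotator wheel on its rim in its bay and shut the keeper

### The arm

A 7-joint arm with a two-finger parallel gripper is mounted at the origin on the work surface. World frame = base frame: x ahead of the robot, y to its left, z up, the work surface at z = 0. Lengths are in m, angles in rad, forces in N, time in s.
With the tool pointing down it reaches from about 0.4 to 0.875 m from the base axis. Payload 4.4 kg.
Tool frame: the origin (TCP) lies on the mounting face of the last link; the fingertips stand 173 mm ahead of it and the grasp point (between the pads) lies 155 mm ahead of it (bot.tip_extent is the distance from the TCP to the fingertips, in m); z points along the fingers, y is the direction in which the jaws open and shut (so a half turn about z gives the same grasp; the last joint's range is limited). The gripper opens to 85 mm and grips with 20 to 120 N. Pads are 22 mm wide; open, the fingers measure 114 mm over their backs; the gripper's body (76 mm by 85 mm) begins 54 mm behind the grasp point. The pads swing forward as they close: fully open they stand 13 mm farther back than shut.
Start: joints at [1.212, 0.628, 0.038, 1.517, -0.027, 0.996, -0.02], TCP at [0.188, -0.622, 0.405] pointing down, gripper open.
Joint ranges: [-3.06, 3.06], [-0.37, 2.12], [-1.25, 1.32], [0.18, 2.47], [-1.1, 4.24], [0.23, 1.98], [-2.94, 2.94]. Speed limits (rad/s): [2.57, 2.57, 3.14, 3.14, 3.14, 3.14, 3.14].

### API

Orientations are given as a unit quaternion [x, y, z, w].
In Python, from plant import bot gives the robot as it stands.
- The arm moves only by the tool arm_command, never from a script. Its argument "steps" is a list that holds one entry, the list of rows, each a list of 7 numbers: the shift along the tool's x, y, z in units of 100 mm (1.0 is 100 mm), then the turn, a rotation vector about the tool's x, y, z in units of 2 rad (1.0 is 2 rad), then the closure, from 0 (fully open) to 1 (shut). A call has 1 to 10 rows; each row is the pose to reach, as a shift and turn from the pose measured when the call began, along the tool's axes at that moment; what a row does not reach only later rows make up. A row lasts 1/10 s, in which the tool goes at most 50 mm and 8.59 degrees, less where a joint would pass 70% of its speed; a pose out of reach is approached as far as the arm can. A call with a number of a shift or a turn outside -1 to 1 is refused whole. A call with a gripper value outside its range is refused whole. The fingers move at their own pace and stop on an object; "grip_force" is the grip in N (left out, the last holds). Time passes only in rows, so rows that repeat a pose let the fingers close. It gives the time, the measured TCP pose, the force and the opening at its end, in the units of the state.
- bot.get_obs(): the state, without advancing time (a new reading comes with each control period).
- bot.camera(name): name is "scene" or "top"; returns (picture, depth): 480x640x3 uint8, blue, green, red; 480x640 float32, m along the optical axis (not along the pixel's ray), 0 where there is no reading.
- bot.camera_info(name): a dict with "fx", "fy", "cx", "cy" (pixels), "distortion" ([k1, k2, p1, p2, k3] as OpenCV has them; the pictures are not rectified), "xyz" and "orientation" of the camera in the world. Camera axes: x right, y down, z forward; pixel columns grow to the right and rows downward; lengths in m; the calibration is good to about 2 mm. A picture is of the moment at which its call begins. camera_info takes no time and is no camera call.
- bot.sign_off(): hands the job in, once; it reports no verdict.
The state is a dict: "time_s": time; "q": joint angles; "dq": joint speeds; "joint_efforts": joint torques, N m; "tool_pos": TCP position; "orientation": TCP orientation; "contact_force": force on the tool from outside, world axes, zero at the start; "wrist_torque": the same for the moment, N m; "width": opening from 0.0 (shut) to 1.0 (fully open).
Only numpy, scipy, OpenCV 4.12 (cv2) and the standard library are available. Lean on these libraries where they do the work, as an engineer would, in place of code of your own. Each camera call takes 0.05 s, during which the arm holds its last target. There are 200 camera calls.

### The job

Roll the tube-rotator wheel along the bench on its rim, without lifting it, dragging it or letting it fall flat, into the low grey parking bay until it stands against the end stop. Then swing the bay's keeper bar fully shut behind it. Leave the glass jar and the grey tube block beside the bay where they are.

Things in the scene. Friction and masses are not known exactly. Their poses are not given: they have to be found in the camera images.
- wheel: White plastic tube-rotator wheel on its rim: disc 96 mm diameter, 30 mm thick, dark tube holes in its faces, about 0.35 kg. Steel axle stubs, 20 mm diameter, fixed to it, stick out 22 mm from the middle of each face. Origin at its centre, 48 mm above the bench; y is the axle (level); x (level at the start) and z turn as it rolls. Rolls freely; topples if leaned over 17 degrees.
- bay: Parking bay, fixed, yaw varies: two grey rails, 14 mm high, and a stop plate; no floor. Origin on the bench under the parked wheel's centre; +y runs along the lane out of its mouth. Rails' inner faces at x = -20 and +20 mm, from y = -58 to +48 mm. The wheel starts 240 to 300 mm out along +y, up to 25 mm to either side, its axle within 0.3 rad of the bay's x.
- bay_mouth (a point): Middle of the bay's mouth, on the bench, 91 mm along the bay's +y from its origin, axes as the bay's. Here the two flared guides (14 mm high, 52 mm long, running from the rails' ends) stand about 90 mm apart.
- bay_stop (a point): Middle of the face of the bay's stop plate, 30 mm above the bench and 48 mm along the bay's -y from its origin, axes as the bay's. The plate is 64 mm wide and 60 mm high.
- keeper_pin (a point): Foot of the keeper's upright hinge pin, on the bench, at x = -50, y = +58 mm in the bay's frame, axes as the bay's. The pin's top is 36 mm above the bench.
- keeper (a joint): Angle (rad) of the keeper, an aluminium bar 87 mm long, 8 mm thick, 18 to 36 mm above the bench, swinging level about its pin. 0 = fully shut: it lies along the bay's +x across the lane, about 8 mm behind a wheel against the stop. Grows anticlockwise from above; at 1.57 it points along the bay's +y. Starts at 1.6 to 2.1, stops at 2.3; friction of about 1 N at its end holds it.
- jar: Clear glass jar with a dark lid, 68 mm diameter, 85 mm high, on the +x side of the bay. Origin at the centre of its underside. Leave it alone.
- tube_block: Grey block with many small holes, 85 x 125 x 34 mm, on the -x side of the bay. Origin at the centre of its underside. Leave it alone.

How it is judged:
By the outcome, as a careful person would: the job done as asked, in the order asked, and still so for the second after the job is handed in, with the robot touching nothing.
It also fails if it takes over 62 s, if anything falls off the work surface, if the arm or the gripper's body presses on something with over 40 N, if the wrist force passes 120 N, or if a joint passes its speed limit or range.

## Working session

There is one attempt and no reset: what is moved stays moved. The work goes in short steps, Python scripts to look and compute and a tool call to move; the robot and the scene stay as the last step left them, time stands still between calls to the robot, and variables do not carry over. Pictures are saved under pics/ and viewed, about 8 in all and at most 12, crops included, and the job is handed in when it is done.

Besides the shell and the picture viewer there is one more tool, called after "Emit:" as name(argument=value, ...) on one line, values as JSON. arm_command: Moves the arm, as the interface text tells. Shifts and turns lie within -1 to 1; 1 stands for 100 mm of shift or 2 rad of turn. Its arguments: {"type":"object","properties":{"steps":{"type":"array"},"grip_force":{"type":"number"}},"required":["steps"]}

```bash
mkdir -p pics; ls
python3 - <<'E'
from plant import bot
import cv2,numpy as np
for n in ("scene","top"):
    p,d=bot.camera(n); cv2.imwrite(f"pics/{n}0.png",p); np.save(f"pics/{n}0.npy",d)
    print(n,bot.camera_info(n))
print(bot.get_obs(), bot.tip_extent)
E
```

```text
pics
scene {'fx': 456.185673958514, 'fy': 456.185673958514, 'cx': 310.92849095956166, 'cy': 238.06512239606374, 'distortion': array([-0.07552643,  0.        ,  0.        ,  0.        ,  0.        ]), 'xyz': array([ 0.92067152, -0.11763287,  0.58514936]), 'orientation': array([ 0.69901769,  0.65406729, -0.19878425, -0.20989302])}
top {'fx': 541.346009529394, 'fy': 541.346009529394, 'cx': 312.91362329821686, 'cy': 241.22059421582952, 'distortion': array([-0.13965088,  0.        ,  0.        ,  0.        ,  0.        ]), 'xyz': array([ 0.48857699, -0.11177218,  0.76564152]), 'orientation': array([-0.70016116,  0.71209589, -0.03408047,  0.03914469])}
{'time_s': 0.1, 'q': array([ 1.21222926,  0.62928139,  0.03843616,  1.51827458, -0.02700571,
        0.99634368, -0.01999743]), 'dq': array([-0.00278646, -0.00223069, -0.00107386, -0.00335266,  0.00089055,
        0.00029379, -0.00043147]), 'joint_efforts': array([ 1.39877680e-03, -5.64543056e+01,  1.22976344e+00, -1.93973619e+01,
        1.11758753e-02,  5.44413124e-03,  1.90158869e-05]), 'tool_pos': array([ 0.18754995, -0.62207016,  0.40386055]), 'orientation': array([ 9.89304195e-01,  1.45864351e-01, -1.35629526e-04, -8.84352934e-04]), 'contact_force': array([ 0.06455145, -0.015738  ,  0.06400042]), 'wrist_torque': array([-0.06009526, -0.03051578, -0.04735444]), 'width': 0.9978688862338791} 0.1734
```

View pics/top0.png

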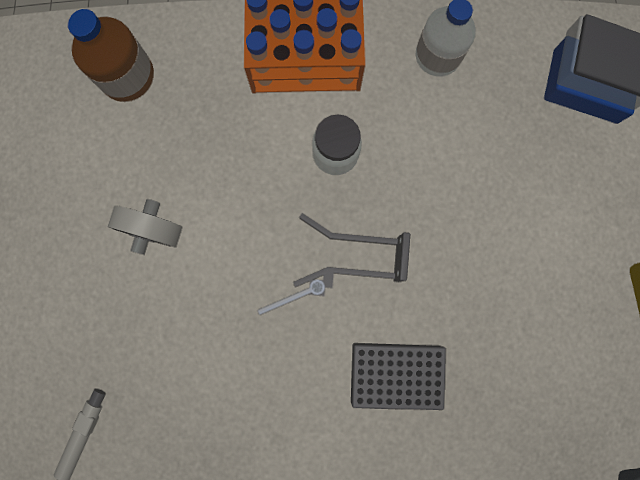

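View pics/scene0.png

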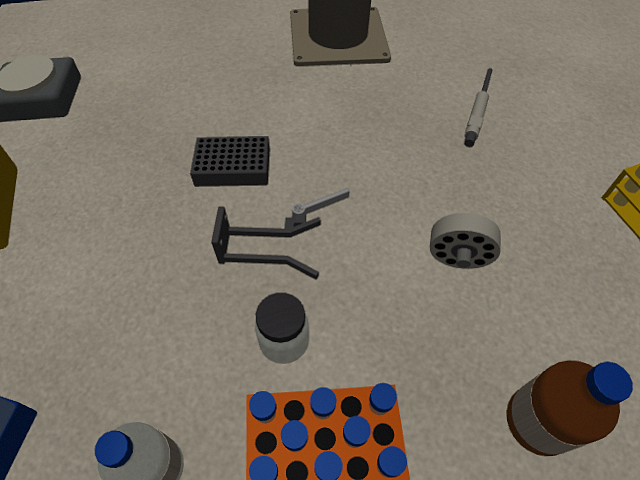

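Top view: wheel around (145,227) with its axle stubs at (152,206) and (139,248). Bay stop is around (402,257), the rails run left from it, the keeper pin is at (317,287) with the bar pointing to (262,312), the jar at (337,140) and the block at (398,376).

```bash
cat > h.py <<'E'
import numpy as np,cv2
from plant import bot
from scipy.spatial.transform import Rotation as R
def ray(n,uv):
    c=bot.camera_info(n);K=np.array([[c['fx'],0,c['cx']],[0,c['fy'],c['cy']],[0,0,1]])
    p=cv2.undistortPoints(np.array(uv,float).reshape(-1,1,2),K,c['distortion']).reshape(-1,2)
    return c['xyz'],R.from_quat(c['orientation']).apply(np.c_[p,np.ones(len(p))])
def onz(n,uv,z):
    o,r=ray(n,uv); return o+r*((z-o[2])/r[:,2])[:,None]
def cloud(n,d):
    v,u=np.mgrid[0:480,0:640]; o,r=ray(n,np.c_[u.ravel(),v.ravel()])
    return (o+r*d.ravel()[:,None]).reshape(480,640,3)
E
python3 - <<'E'
from h import *
np.set_printoptions(precision=4,suppress=True)
p=onz("top",[(332,235),(400,241),(332,269),(396,275),(302,215),(296,284)],.014);print("rails tops",p)
print("pin",onz("top",[(317,287)],.036),"bar end",onz("top",[(261,312)],.036))
d=np.load("pics/top0.npy");C=cloud("top",d)
def box(m): 
    P=C[m];print(len(P),P.min(0),P.max(0),P.mean(0));return P
z=C[...,2]
u=np.arange(640)[None];v=np.arange(480)[:,None]
m=(z>.088)&(z<.12)&(u<200)&(u>90)&(v>180)&(v<270);P=box(m);print(cv2.minAreaRect(P[:,:2].astype(np.float32)))
# stubs
m=(z>.05)&(z<.064)&(u<200)&(u>90)&(v>180)&(v<270);P=box(m);print(cv2.minAreaRect(P[:,:2].astype(np.float32)))
m=(z>.05)&(z<.07)&(u<430)&(u>380)&(v>220)&(v<290);P=box(m);print("stop",cv2.minAreaRect(P[:,:2].astype(np.float32)))
m=(z>.009)&(z<.02)&(u<396)&(u>335)&(v>225)&(v<290);P=box(m)
for s in (0,1):
    Q=P[(P[:,0]>P[:,0].mean())==s];print(np.ravel(cv2.fitLine(Q[:,:2].astype(np.float32),2,0,.01,.01)))
m=(z>.028)&(z<.04)&(u<330)&(u>250)&(v>275)&(v<325);P=box(m);print("keep",cv2.minAreaRect(P[:,:2].astype(np.float32)))
E
```

```text
rails tops [[ 0.5751 -0.1338  0.014 ]
 [ 0.565  -0.2289  0.014 ]
 [ 0.5275 -0.1329  0.014 ]
 [ 0.5176 -0.2218  0.014 ]
 [ 0.604  -0.0923  0.014 ]
 [ 0.5076 -0.0826  0.014 ]]
pin [[ 0.5025 -0.1116  0.036 ]] bar end [[ 0.4701 -0.0359  0.036 ]]
971 [0.5653 0.088  0.088 ] [0.6092 0.15   0.1002] [0.5866 0.1187 0.0937]
((0.5865485072135925, 0.11857473850250244), (0.06169627606868744, 0.03137854486703873), 73.78255462646484)
551 [0.5493 0.0699 0.0501] [0.6238 0.164  0.0639] [0.5819 0.1103 0.0568]
((0.579590916633606, 0.11253964900970459), (0.07430858165025711, 0.0746946856379509), 40.04094696044922)
418 [ 0.5079 -0.234   0.0501] [ 0.5719 -0.2177  0.0636] [ 0.5398 -0.2263  0.0596]
stop ((0.5399498343467712, -0.22608502209186554), (0.01249435544013977, 0.06383997946977615), 84.38284301757812)
737 [ 0.5092 -0.222   0.0091] [ 0.578  -0.1383  0.0195] [ 0.5449 -0.1807  0.0144]
[ 0.0877  0.9962  0.5212 -0.1808]
[ 0.109   0.994   0.569  -0.1807]
506 [ 0.4674 -0.1198  0.0284] [ 0.512  -0.0318  0.0398] [ 0.4905 -0.0822  0.0365]
keep ((0.485664039850235, -0.07710665464401245), (0.019781172275543213, 0.09475837647914886), 26.470840454101562)
```

Emit:
arm_command(steps=[[[0.5,-0.5,0,0,0,0,0.15],[1,-1,0,0,0,0,0.15],[1,-1,0,0,0,0,0.15],[1,-1,0,0,0,0,0.15]]])

```text
time_s: 0.5
tool_pos: [0.2584, -0.4921, 0.4037]
orientation: [0.989, 0.15, 0.001, -0.004]
contact_force: [0.2, -0.4, -0.9]
width: 0.85
```

Emit:
arm_command(steps=[[[0.5,-0.5,0,0,0,0,0.15],[1,-1,0,0,0,0,0.15],[1,-1,0,0,0,0,0.15],[1,-1,0,0,0,0,0.15]]])

```text
time_s: 0.9
tool_pos: [0.3276, -0.3614, 0.4045]
orientation: [0.988, 0.155, 0.002, -0.006]
contact_force: [0.1, -0.7, -0.8]
width: 0.847
```

Emit:
arm_command(steps=[[[0.5,-0.5,0,0,0,0,0.15],[1,-1,0,0,0,0,0.15],[1,-1,0,0,0,0,0.15],[1,-1,0,0,0,0,0.15]]])

```text
time_s: 1.3
tool_pos: [0.3952, -0.2304, 0.4061]
orientation: [0.987, 0.16, 0.003, -0.007]
contact_force: [-0.5, -0.0, -0.1]
width: 0.854
```

Emit:
arm_command(steps=[[[0.5,-0.5,0,0,0,0,0.15],[1,-1,0,0,0,0,0.15],[1,-1,0,0,0,0,0.15],[1,-1,0,0,0,0,0.15]]])

```text
time_s: 1.7
tool_pos: [0.4613, -0.0986, 0.4083]
orientation: [0.986, 0.165, 0.004, -0.008]
contact_force: [-0.1, 0.3, -1.6]
width: 0.852
```

Emit:
arm_command(steps=[[[0.5,-0.5,0,0,0,0,0.15],[1,-1,0,0,0,0,0.15],[1,-1,0,0,0,0,0.15],[1,-1,0,0,0,0,0.15]]])

```text
time_s: 2.1
tool_pos: [0.5257, 0.0342, 0.4109]
orientation: [0.985, 0.17, 0.006, -0.01]
contact_force: [-1.4, -0.7, -0.1]
width: 0.853
```

```bash
cat >> h.py <<'E'
def goto(x,y,z,a):
    "shift (units) and turn (units) to TCP xyz, fingers down, tool x at world angle a"
    o=bot.get_obs();T=R.from_quat(o['orientation'])
    G=R.from_matrix(np.array([[np.cos(a),np.sin(a),0],[np.sin(a),-np.cos(a),0],[0,0,-1]]))
    s=T.inv().apply(np.array([x,y,z])-o['tool_pos'])/.1; t=(T.inv()*G).as_rotvec()/2
    return np.round(np.r_[s,t],3)
E
python3 -c "
from h import *
print(goto(.5965,.1525,.33,1.288))"
```

```text
[ 1.051 -0.864  0.841 -0.004 -0.011 -0.473]
```

Emit:
arm_command(steps=[[[0.4,-0.3,0.3,-0.001,-0.003,-0.075,0.15],[0.8,-0.6,0.6,-0.002,-0.006,-0.15,0.15],[1,-0.86,0.84,-0.004,-0.011,-0.225,0.15],[1,-0.86,0.84,-0.004,-0.011,-0.3,0.15],[1,-0.86,0.84,-0.004,-0.011,-0.375,0.15],[1,-0.86,0.84,-0.004,-0.011,-0.45,0.15],[1,-0.86,0.84,-0.004,-0.011,-0.473,0.15],[1,-0.86,0.84,-0.004,-0.011,-0.473,0.15]]])

```text
time_s: 2.9
tool_pos: [0.5925, 0.148, 0.3294]
orientation: [0.8, 0.599, -0.0, -0.0]
contact_force: [0.3, 0.3, -0.4]
width: 0.854
```

```bash
python3 -c "
from h import *
print(bot.get_obs()['tool_pos'],goto(.5965,.1525,.21,1.288))
p,d=bot.camera('scene');cv2.imwrite('pics/s1.png',p)"
```

```text
[0.59245878 0.1480327  0.3293763 ] [ 5.500e-02  2.700e-02  1.194e+00 -0.000e+00  0.000e+00 -1.000e-03]
```

View pics/s1.png

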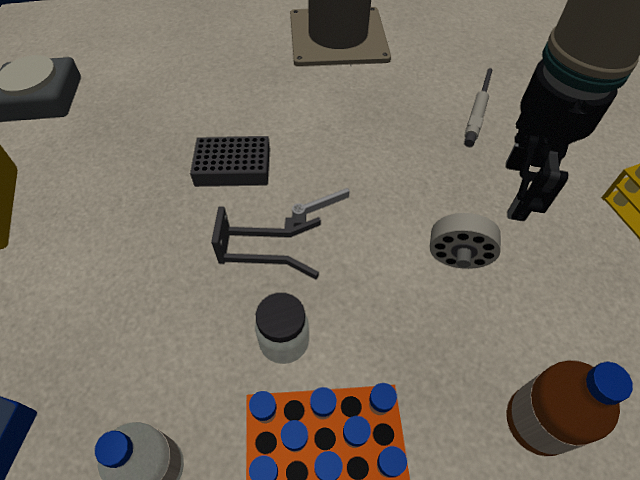

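The gripper hangs just behind the wheel, which is at (465,240), with the tips at (530,200). I'm lowering it astride the wheel now.

Emit:
arm_command(steps=[[[0.05,0.027,0.2,0,0,0,0.15],[0.055,0.027,0.4,0,0,0,0.15],[0.055,0.027,0.6,0,0,0,0.15],[0.055,0.027,0.8,0,0,0,0.15],[0.055,0.027,0.9,0,0,0,0.15],[0.055,0.027,0.9,0,0,0,0.15]]])

```text
time_s: 3.55
tool_pos: [0.5961, 0.152, 0.2381]
orientation: [0.801, 0.598, -0.002, -0.0]
contact_force: [-0.3, 0.2, -0.7]
width: 0.851
```

```bash
python3 -c "
from h import *
o=bot.get_obs();print(o['tool_pos'],o['contact_force'],goto(.5965,.1525,.21,1.288))
p,d=bot.camera('scene');cv2.imwrite('pics/s2.png',cv2.resize(p[140:300,380:600],None,fx=3,fy=3))
p,d=bot.camera('top');cv2.imwrite('pics/t2.png',cv2.resize(p[150:300,40:240],None,fx=3,fy=3))"
```

```text
[0.59612813 0.15197995 0.23812737] [-0.32343795  0.20900558 -0.71909566] [ 0.007  0.003  0.281 -0.001  0.001 -0.002]
```

View pics/s2.png

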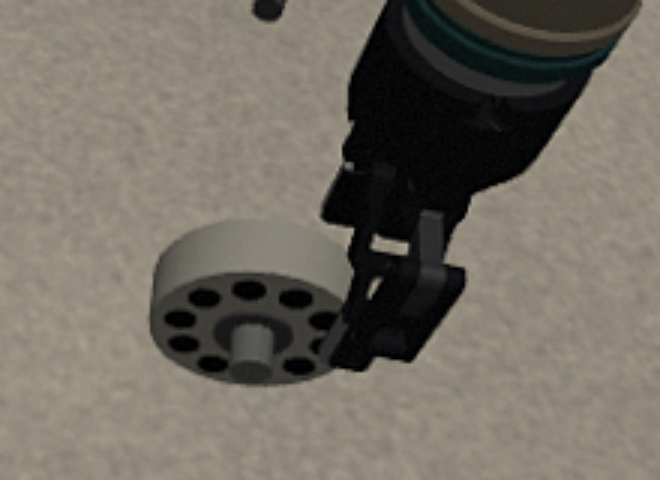

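The fingers straddle the rim behind the stub. Next I lower further and narrow the gap to about 42 mm.

Emit:
arm_command(steps=[[[0,0,0.1,0,0,0,0.2],[0,0,0.2,0,0,0,0.3],[0,0,0.28,0,0,0,0.4],[0,0,0.28,0,0,0,0.5],[0,0,0.28,0,0,0,0.5]]])

```text
time_s: 4.15
tool_pos: [0.5968, 0.1527, 0.2116]
orientation: [0.801, 0.599, -0.0, -0.0]
contact_force: [-0.6, -0.5, 0.4]
width: 0.504
```

```bash
python3 -c "
from h import *
o=bot.get_obs();print(o['tool_pos'],o['contact_force'],o['width'])
# plan: axle = tcp -0.021*toolx
O=np.array([.5457,-.1727]);by=np.array([.098,.995]);bx=np.array([.995,-.098])
P=o['tool_pos'][:2]-O;print('bay mm',P@bx*1e3,P@by*1e3)"
```

```text
[0.59676168 0.15270727 0.21162325] [-0.57882891 -0.49451415  0.35748243] 0.5038069442589991
bay mm 18.916456843935094 328.7842798951206
```

```bash
cat >> h.py <<'E'
O=np.array([.5457,-.1727]);by=np.array([.098,.9952]);bx=np.array([.9952,-.098])
def bay(p): P=np.asarray(p)[:2]-O; return np.round(np.array([P@bx,P@by])*1e3,1)
def push(s,back=21,z=.210):
    L=130;t=min(s,L);d=-.185*(1-t/L)
    x=12-.185*(t-t*t/2/L);y=294-s
    x-=back*np.sin(d);y+=back*np.cos(d)
    w=O+(x*bx+y*by)/1e3
    return goto(w[0],w[1],z,1.4726+d)
E
python3 -c "
from h import *
for s in (0,20,40,60): print(s,push(s))"
```

```text
0 [-0.145 -0.003  0.016 -0.     0.    -0.002]
20 [-0.348 -0.005  0.016 -0.     0.    -0.016]
40 [-0.55  -0.002  0.016 -0.     0.    -0.03 ]
60 [-0.751  0.008  0.016 -0.     0.    -0.045]
```

Emit:
arm_command(steps=[[[-0.06,0,0.01,0,0,0,0.5],[-0.1,0,0.016,0,0,-0.001,0.5],[-0.14,-0.003,0.016,0,0,-0.002,0.5],[-0.17,-0.004,0.016,0,0,-0.004,0.5],[-0.2,-0.004,0.016,0,0,-0.006,0.5],[-0.23,-0.004,0.016,0,0,-0.008,0.5],[-0.26,-0.005,0.016,0,0,-0.01,0.5],[-0.29,-0.005,0.016,0,0,-0.012,0.5],[-0.32,-0.005,0.016,0,0,-0.014,0.5],[-0.35,-0.005,0.016,0,0,-0.016,0.5]]])

```text
time_s: 5.15
tool_pos: [0.5863, 0.119, 0.21]
orientation: [0.791, 0.612, -0.0, -0.0]
contact_force: [-0.1, 0.1, 0.4]
width: 0.5
```

```bash
python3 -c "
from h import *
o=bot.get_obs();print(o['tool_pos'],bay(o['tool_pos']),o['contact_force'])
for s in (30,40,60,80): print(s,push(s))
p,d=bot.camera('scene');cv2.imwrite('pics/s3.png',cv2.resize(p[140:300,340:560],None,fx=3,fy=3))"
```

```text
[0.58629955 0.11904732 0.21004208] [ 11.8 294.3] [-0.11166835  0.11136576  0.39924523]
30 [-0.097 -0.002  0.    -0.     0.    -0.007]
40 [-0.198 -0.003  0.    -0.     0.    -0.014]
60 [-0.399 -0.     0.    -0.     0.    -0.028]
80 [-0.6    0.008  0.001 -0.     0.    -0.043]
```

View pics/s3.png

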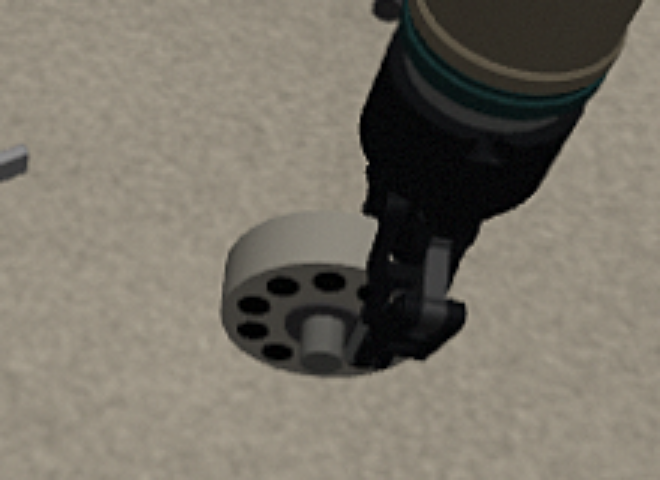

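The wheel is rolling: its stub went from about (463,257) to (448,253) and the holes have turned. I'll keep going.

Emit:
arm_command(steps=[[[-0.04,-0.001,0,0,0,-0.003,0.5],[-0.08,-0.002,0,0,0,-0.006,0.5],[-0.12,-0.002,0,0,0,-0.009,0.5],[-0.16,-0.002,0,0,0,-0.012,0.5],[-0.2,-0.003,0,0,0,-0.014,0.5],[-0.24,-0.002,0,0,0,-0.017,0.5],[-0.28,-0.001,0,0,0,-0.02,0.5],[-0.32,-0.001,0,0,0,-0.023,0.5],[-0.36,0,0,0,0,-0.026,0.5],[-0.4,0,0,0,0,-0.028,0.5]]])

```text
time_s: 6.2
tool_pos: [0.576, 0.0794, 0.21]
orientation: [0.774, 0.633, -0.001, 0.0]
contact_force: [0.4, 0.8, 0.3]
width: 0.5
```

```bash
python3 -c "
from h import *
o=bot.get_obs();print(o['tool_pos'],bay(o['tool_pos']),o['contact_force'])
for s in (70,80,100,120): print(s,push(s))"
```

```text
[0.57601721 0.07935008 0.21003001] [  5.5 253.8] [0.36971103 0.75155643 0.34966601]
70 [-0.09  -0.002  0.    -0.     0.    -0.008]
80 [-0.19  -0.003  0.    -0.     0.    -0.015]
100 [-0.39  -0.     0.001 -0.     0.    -0.029]
120 [-0.59   0.008  0.001 -0.     0.    -0.043]
```

Emit:
arm_command(steps=[[[-0.04,-0.001,0,0,0,-0.003,0.5],[-0.08,-0.002,0,0,0,-0.006,0.5],[-0.12,-0.002,0,0,0,-0.009,0.5],[-0.16,-0.002,0,0,0,-0.012,0.5],[-0.2,-0.003,0,0,0,-0.015,0.5],[-0.24,-0.002,0,0,0,-0.018,0.5],[-0.28,-0.001,0,0,0,-0.021,0.5],[-0.32,-0.001,0,0,0,-0.024,0.5],[-0.36,0,0,0,0,-0.027,0.5],[-0.4,0,0,0,0,-0.029,0.5]]])

```text
time_s: 7.2
tool_pos: [0.568, 0.04, 0.2101]
orientation: [0.755, 0.656, -0.001, -0.0]
contact_force: [-0.5, 0.8, -0.3]
width: 0.497
```

```bash
python3 -c "
from h import *
o=bot.get_obs();print(o['tool_pos'],bay(o['tool_pos']),o['contact_force'])
for s in (110,120,140,160): print(s,push(s))
p,d=bot.camera('scene');cv2.imwrite('pics/s4.png',cv2.resize(p[140:340,200:500],None,fx=2.5,fy=2.5))
p,d=bot.camera('top');cv2.imwrite('pics/t4.png',p)"
```

```text
[0.5679792  0.03995343 0.21010789] [  1.3 213.8] [-0.46562411  0.79969931 -0.26879521]
110 [-0.088 -0.001  0.001 -0.     0.    -0.007]
120 [-0.188 -0.002  0.001 -0.     0.    -0.014]
140 [-0.388  0.003  0.001 -0.     0.    -0.021]
160 [-0.588  0.011  0.001 -0.     0.    -0.021]
```

View pics/s4.png

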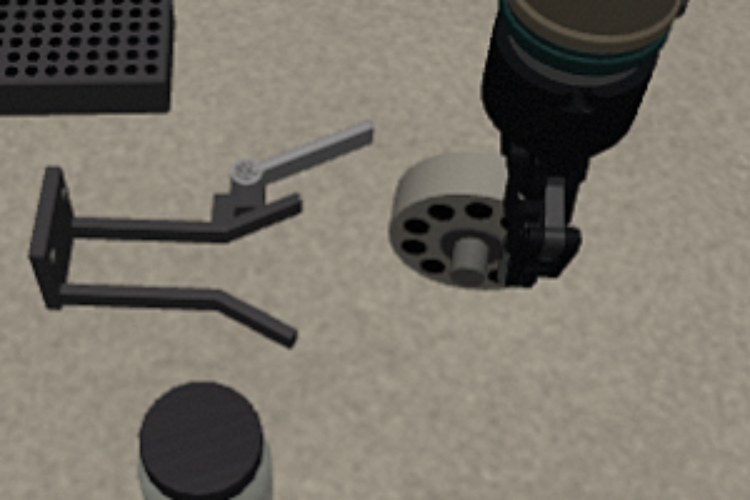

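The wheel stands upright at crop (455,220), in contact with the fingers. I'll check its lateral position.

```bash
python3 -c "
from h import *
# +x end of stub, center approx crop (468,272)
q=onz('scene',[(200+466/2.5,140+272/2.5)],.048)[0];print('stub end',bay(q))
p,d=bot.camera('scene');C=cloud('scene',d)
u=np.arange(640)[None];v=np.arange(480)[:,None]
m=(C[...,2]>.02)&(C[...,2]<.09)&(u>350)&(u<400)&(v>195)&(v<260)
g=p.max(2)>70
P=C[m&g]-np.r_[O,0];P=np.c_[P[:,:2]@bx,P[:,:2]@by,P[:,2]]*1e3
# face plane: points between x percentile
h,e=np.histogram(P[:,0],np.arange(-40,70,4));print(h,e[:3])
Q=P[(P[:,0]>4)&(P[:,0]<26)];c=np.median(Q,0)
for i in range(5):
    A=np.c_[Q[:,1]-c[1],Q[:,2]-c[2],np.ones(len(Q))];k=np.linalg.lstsq(A,Q[:,0],rcond=None)[0];r=Q[:,0]-A@k;Q=Q[abs(r)<max(2,2*np.median(abs(r)))]
print(len(Q),k,c)"
```

```text
stub end [ 25.8 183.8]
[ 0  0  6 42 37 42 41 45 39 62 28  3 33 22 30 28 22  1  0  0  0  0  0  0
  0  0  0] [-40 -36 -32]
85 [-0.41622229 -0.06201261 16.94517871] [ 16.92517343 182.50201798  56.45503799]
```

```bash
python3 -c "
import cv2
p=cv2.imread('pics/t4.png');cv2.imwrite('pics/t4c.png',cv2.resize(p[150:320,170:400],None,fx=3.4,fy=3.4))"
```

```text
(no output)
```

View pics/t4c.png

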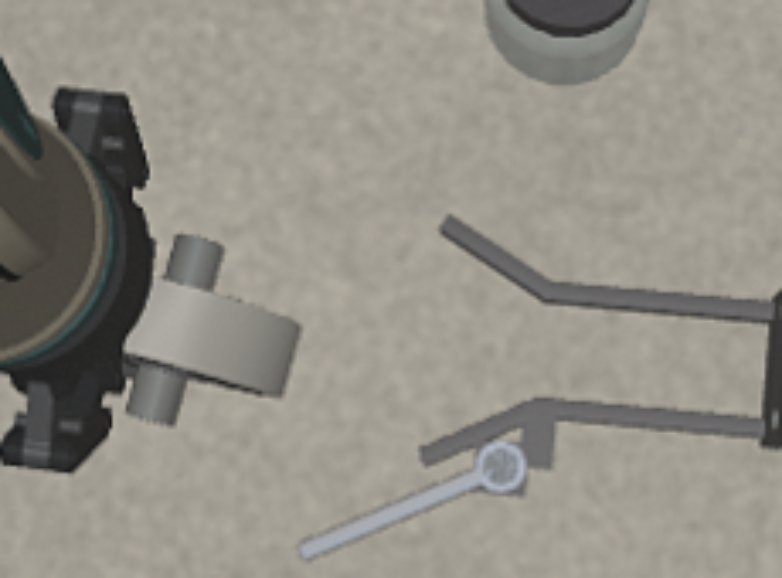

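```bash
python3 -c "
from h import *
f=lambda u,v:(170+u/3.4,150+v/3.4)
q=onz('top',[f(199,240),f(152,420)],.054);a,b=bay(q[0]),bay(q[1]);print(a,b,(a+b)/2,np.linalg.norm(a-b),np.arctan2((a-b)[1],(a-b)[0]))
o=bot.get_obs();print(bay(o['tool_pos']),o['contact_force'],R.from_quat(o['orientation']).as_matrix()[:2,:2])"
```

```text
[ 28.9 181.2] [-42.9 192.7] [ -7.   186.95] 72.715129099796 -0.15881821710076566
[  1.4 213.5] [-0.36766465  0.30648416 -0.96422016] [[ 0.14097246  0.99001286]
 [ 0.99001282 -0.14097364]]
```

The fingers aren't steering it. The wheel runs slightly ahead of them and keeps its heading: now at (-7,187), heading -0.16. I'll check whether it's still rolling, then narrow the fork so the pads guide the faces.

```bash
cat >> h.py <<'E'
def fork(x,y,d,back=21,z=.210):
    "wheel centre (bay mm), heading d -> move"
    x=x-back*np.sin(d);y=y+back*np.cos(d);w=O+(x*bx+y*by)/1e3
    return goto(w[0],w[1],z,1.4726+d)
def wheel(n='top'):
    "wheel rim-top centroid in bay mm from depth"
    p,d=bot.camera('top');C=cloud('top',d);q=(C-np.r_[O,0]);X=q[...,:2]@bx*1e3;Y=q[...,:2]@by*1e3;Z=C[...,2]*1e3
    return p,X,Y,Z
E
python3 -c "
from h import *
a=cv2.imread('pics/t4.png');t0=bot.get_obs()['time_s']
p,d=bot.camera('top');cv2.imwrite('pics/t5.png',p)
T=a[217:275,210:262]
r=cv2.matchTemplate(p[205:290,200:290],T,cv2.TM_CCOEFF_NORMED);print(cv2.minMaxLoc(r),'expect (10,12)',t0)
print('stay',fork(-7,187,-.16), 'ahead',fork(-8,180,-.16))"
```

```text
(-0.1941668689250946, 0.9670327305793762, (38, 22), (10, 12)) expect (10,12) 7.35
stay [-0.063 -0.048  0.    -0.     0.     0.059] ahead [-0.134 -0.055  0.001 -0.     0.     0.059]
```

Emit:
arm_command(steps=[[[-0.01,-0.02,0,0,0,0.025,0.5],[-0.03,-0.048,0,0,0,0.059,0.5],[-0.04,-0.048,0,0,0,0.059,0.56],[-0.04,-0.048,0,0,0,0.059,0.62],[-0.04,-0.048,0,0,0,0.059,0.62]]])

```text
time_s: 7.9
tool_pos: [0.563, 0.0369, 0.2101]
orientation: [0.792, 0.61, -0.0, 0.0]
contact_force: [-0.3, -0.5, -0.2]
width: 0.378
```

```bash
cat >> h.py <<'E'
def path(s):
    "x,y,d of wheel after travel s from (-7,187,-.16)"
    k=[(0,-.16),(50,.19),(120,0),(300,0)];S=np.linspace(0,s,200);D=np.interp(S,*zip(*k))
    return -7+np.trapezoid(np.sin(D),S),187-np.trapezoid(np.cos(D),S),D[-1]
E
python3 -c "
from h import *
o=bot.get_obs();print(bay(o['tool_pos']),o['contact_force'],o['width'])
for s in (0,5,10,15,20,25,30): print(s,np.round(path(s),2),fork(*path(s)))"
```

```text
[ -3.3 210.2] [-0.31749554 -0.45482579 -0.19122691] 0.3779789586078274
0 [-7.00e+00  1.87e+02 -1.60e-01] [-0.025  0.001  0.001 -0.     0.     0.   ]
5 [-7.7100e+00  1.8205e+02 -1.2000e-01] [-0.075 -0.006  0.001 -0.     0.    -0.017]
10 [-8.2500e+00  1.7708e+02 -9.0000e-02] [-0.126 -0.01   0.001 -0.     0.    -0.035]
15 [-8.6100e+00  1.7209e+02 -6.0000e-02] [-0.176 -0.013  0.001 -0.     0.    -0.052]
20 [-8.800e+00  1.671e+02 -2.000e-02] [-0.227 -0.015  0.001 -0.     0.    -0.07 ]
25 [-8.810e+00  1.621e+02  1.000e-02] [-0.277 -0.014  0.001 -0.     0.    -0.087]
30 [-8.650e+00  1.571e+02  5.000e-02] [-0.328 -0.012  0.001 -0.     0.    -0.105]
```

Emit:
arm_command(steps=[[[-0.025,0,0,0,0,0,0.62],[-0.05,-0.003,0,0,0,-0.008,0.62],[-0.075,-0.006,0,0,0,-0.017,0.62],[-0.1,-0.008,0,0,0,-0.026,0.62],[-0.125,-0.01,0,0,0,-0.035,0.62],[-0.15,-0.012,0,0,0,-0.043,0.62],[-0.175,-0.013,0,0,0,-0.052,0.62],[-0.2,-0.014,0,0,0,-0.061,0.62],[-0.225,-0.015,0,0,0,-0.07,0.62],[-0.25,-0.014,0,0,0,-0.08,0.62]]])

```text
time_s: 8.9
tool_pos: [0.5551, 0.0129, 0.2101]
orientation: [0.74, 0.672, -0.0, -0.0]
contact_force: [-0.1, 0.9, 0.1]
width: 0.378
```

```bash
python3 -c "
from h import *
o=bot.get_obs();print(bay(o['tool_pos']),o['contact_force'],o['width'])
p,d=bot.camera('top');cv2.imwrite('pics/t6.png',cv2.resize(p[150:320,170:400],None,fx=3.4,fy=3.4))
"
```

```text
[ -8.9 185.7] [-0.0988936   0.90338184  0.14856964] 0.37837353231270343
```

View pics/t6.png

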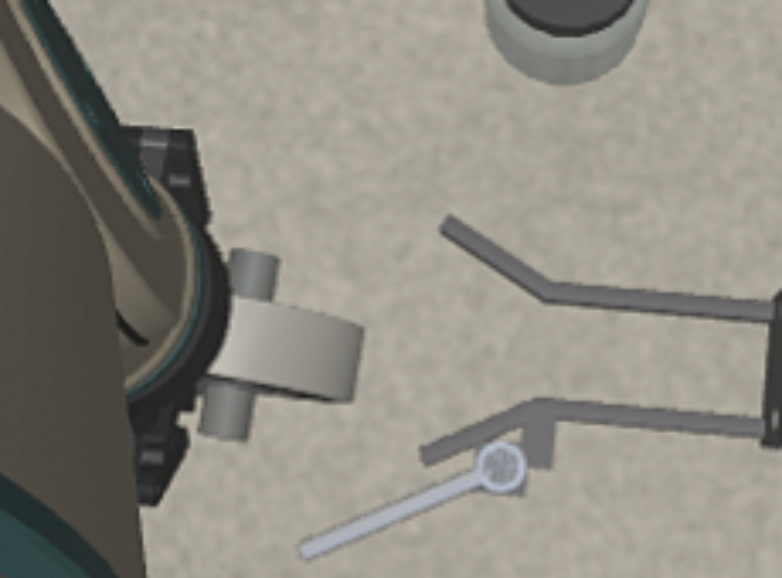

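```bash
cat >> h.py <<'E'
def stubs(a,b,k=3.4,u0=170,v0=150):
    q=onz('top',[(u0+a[0]/k,v0+a[1]/k),(u0+b[0]/k,v0+b[1]/k)],.054);a,b=bay(q[0]),bay(q[1]);e=a-b
    print((a+b)/2,'len',np.linalg.norm(e),'heading',np.arctan2(e[1],e[0]))
E
python3 -c "
from h import *
stubs((256,253),(224,437))
for s in (25,30,35,40,45,50): print(s,np.round(path(s),2),fork(*path(s)))"
```

```text
[-10.75 161.15] len 72.92311019148868 heading -0.07824433446311507
25 [-8.810e+00  1.621e+02  1.000e-02] [-0.019 -0.002 -0.    -0.001  0.001 -0.006]
30 [-8.650e+00  1.571e+02  5.000e-02] [-0.069 -0.008 -0.    -0.001  0.001 -0.024]
35 [-8.3100e+00  1.5211e+02  8.0000e-02] [-0.12  -0.012 -0.    -0.001  0.001 -0.041]
40 [-7.8000e+00  1.4714e+02  1.2000e-01] [-0.17  -0.014 -0.    -0.001  0.001 -0.059]
45 [ -7.11 142.19   0.15] [-0.221 -0.014 -0.    -0.001  0.001 -0.076]
50 [ -6.25 137.26   0.19] [-0.271 -0.013  0.    -0.001  0.001 -0.094]
```

```bash
cat >> h.py <<'E'
def path2(s):
    k=[(0,-.078),(25,.22),(45,.22),(85,0),(300,0)];S=np.linspace(0,s,200);D=np.interp(S,*zip(*k))
    return -10.75+np.trapezoid(np.sin(D),S),161.2-np.trapezoid(np.cos(D),S),D[-1]
def fork2(s,lead,back=21,z=.21):
    "contact point at wheel centreline, tool yaw leads by lead"
    x,y,d=path2(s);x-=back*np.sin(d);y+=back*np.cos(d);w=O+(x*bx+y*by)/1e3
    return goto(w[0],w[1],z,1.4726+d+lead)
E
python3 -c "
from h import *
for s in (0,5,10,15,20,25,30,35): print(s,np.round(path2(s),2),fork2(s,.07))"
```

```text
0 [-1.075e+01  1.612e+02 -8.000e-02] [-0.029 -0.002 -0.    -0.001  0.001  0.005]
5 [-1.0990e+01  1.5621e+02 -2.0000e-02] [-0.078 -0.017 -0.    -0.001  0.001 -0.025]
10 [-1.0930e+01  1.5121e+02  4.0000e-02] [-0.128 -0.029 -0.    -0.001  0.001 -0.055]
15 [-1.0580e+01  1.4622e+02  1.0000e-01] [-0.179 -0.038 -0.    -0.001  0.001 -0.084]
20 [ -9.93 141.26   0.16] [-0.23  -0.044  0.    -0.001  0.001 -0.114]
25 [ -8.98 136.36   0.22] [-0.281 -0.047  0.    -0.001  0.001 -0.144]
30 [ -7.89 131.48   0.22] [-0.33  -0.036  0.    -0.001  0.001 -0.144]
35 [ -6.8  126.6    0.22] [-0.379 -0.025  0.    -0.001  0.001 -0.144]
```

Emit:
arm_command(steps=[[[-0.03,-0.002,0,0,0,-0.004,0.62],[-0.055,-0.01,0,0,0,-0.012,0.62],[-0.08,-0.017,0,0,0,-0.025,0.62],[-0.105,-0.023,0,0,0,-0.04,0.62],[-0.13,-0.029,0,0,0,-0.055,0.62],[-0.155,-0.034,0,0,0,-0.07,0.62],[-0.18,-0.038,0,0,0,-0.085,0.62],[-0.205,-0.041,0,0,0,-0.1,0.62],[-0.23,-0.044,0,0,0,-0.114,0.62],[-0.255,-0.046,0,0,0,-0.13,0.62]]])

```text
time_s: 9.95
tool_pos: [0.5478, -0.0129, 0.21]
orientation: [0.646, 0.763, -0.001, -0.0]
contact_force: [-0.7, 0.6, 1.1]
width: 0.385
```

```bash
python3 -c "
from h import *
o=bot.get_obs();print(bay(o['tool_pos']),o['contact_force'],o['width'],path2(23))
for s in (23,25,30,35,40,45,50): print(s,np.round(path2(s),2),fork2(s,.07),fork2(s,0))"
```

```text
[-13.6 159.3] [-0.71851517  0.56176836  1.09559247] 0.38521298297253304 (np.float64(-9.396199743438906), np.float64(138.31197075993157), np.float64(0.19616))
23 [ -9.4  138.31   0.2 ] [-0.003 -0.     0.    -0.001  0.    -0.001] [-0.003 -0.     0.    -0.001  0.     0.034]
25 [ -8.98 136.36   0.22] [-0.023 -0.006  0.    -0.001  0.    -0.013] [-0.023 -0.006  0.    -0.001  0.     0.022]
30 [ -7.89 131.48   0.22] [-0.073 -0.008  0.    -0.001  0.    -0.013] [-0.073 -0.008  0.    -0.001  0.     0.022]
35 [ -6.8  126.6    0.22] [-0.123 -0.011  0.    -0.001  0.    -0.013] [-0.123 -0.011  0.    -0.001  0.     0.022]
40 [ -5.71 121.72   0.22] [-0.173 -0.013  0.    -0.001  0.    -0.013] [-0.173 -0.013  0.    -0.001  0.     0.022]
45 [ -4.62 116.84   0.22] [-0.223 -0.015  0.    -0.001  0.    -0.013] [-0.223 -0.015  0.    -0.001  0.     0.022]
50 [ -3.59 111.94   0.19] [-0.273 -0.012  0.    -0.001  0.     0.001] [-0.273 -0.012  0.    -0.001  0.     0.036]
```

Emit:
arm_command(steps=[[[-0.025,-0.006,0,0,0,-0.01,0.62],[-0.05,-0.007,0,0,0,-0.013,0.62],[-0.075,-0.008,0,0,0,-0.013,0.62],[-0.1,-0.01,0,0,0,-0.013,0.62],[-0.125,-0.011,0,0,0,-0.013,0.62],[-0.15,-0.012,0,0,0,-0.013,0.62],[-0.175,-0.013,0,0,0,-0.013,0.62]]])

```text
time_s: 10.65
tool_pos: [0.5494, -0.0305, 0.21]
orientation: [0.636, 0.772, -0.001, -0.0]
contact_force: [-0.4, 0.2, 0.6]
width: 0.378
```

```bash
python3 -c "
from h import *
o=bot.get_obs();print(bay(o['tool_pos']),o['contact_force'],o['width'])
p,d=bot.camera('top');cv2.imwrite('pics/t7.png',cv2.resize(p[150:320,210:440],None,fx=3.4,fy=3.4))
"
```

```text
[-10.2 141.8] [-0.37680466  0.2379534   0.55166377] 0.3779938821472827
```

View pics/t7.png

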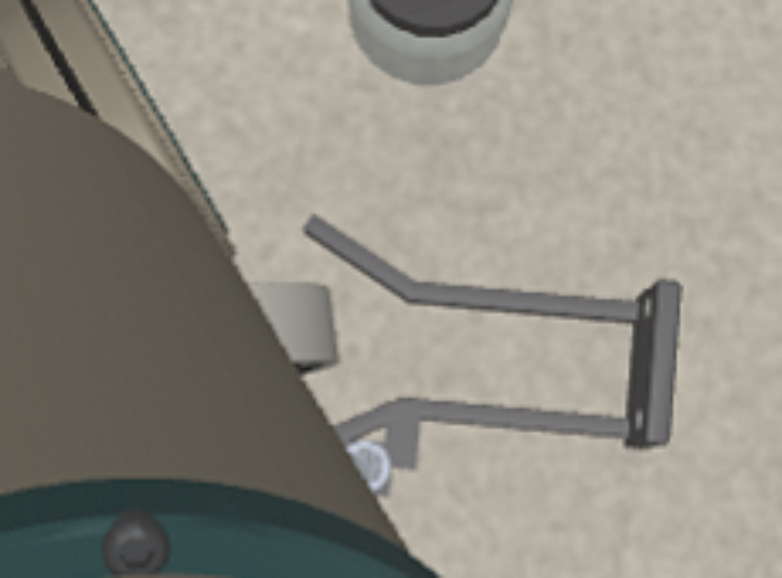

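```bash
python3 -c "
from h import *
q=onz('top',[(210+328/3.4,150+287/3.4),(210+336/3.4,150+360/3.4)],.055)
a,b=bay(q[0]),bay(q[1]);e=a-b;print(a,b,np.linalg.norm(e),np.arctan2(e[1],e[0]))
for s in (42,45,50,55,60,65,70,75): print(s,np.round(path2(s),2),fork2(s,0))"
```

```text
[18.6 76. ] [-9.5 70.5] 28.633197516169936 0.19328599394378615
42 [ -5.27 119.76   0.22] [-0.011 -0.    -0.    -0.001  0.001  0.035]
45 [ -4.62 116.84   0.22] [-0.041 -0.002 -0.    -0.001  0.001  0.035]
50 [ -3.59 111.94   0.19] [-0.091 -0.001 -0.    -0.001  0.001  0.049]
55 [ -2.71 107.02   0.16] [-0.141 -0.001 -0.    -0.001  0.001  0.063]
60 [ -1.95 102.08   0.14] [-0.192 -0.002  0.    -0.001  0.001  0.076]
65 [-1.34 97.12  0.11] [-0.242 -0.004  0.    -0.001  0.001  0.09 ]
70 [-8.500e-01  9.214e+01  8.000e-02] [-0.292 -0.008  0.    -0.001  0.001  0.104]
75 [-5.100e-01  8.715e+01  6.000e-02] [-0.342 -0.014  0.    -0.001  0.001  0.118]
```

The front rim edge runs from crop (328,287) to (336,360). That puts the wheel at about (-4.6,120) with heading +0.19, which matches the plan. I'll now turn back to straight.

Emit:
arm_command(steps=[[[-0.03,-0.001,0,0,0,0.035,0.62],[-0.055,-0.002,0,0,0,0.055,0.62],[-0.08,-0.001,0,0,0,0.07,0.62],[-0.105,-0.001,0,0,0,0.085,0.62],[-0.13,-0.001,0,0,0,0.095,0.62],[-0.16,-0.001,0,0,0,0.105,0.62],[-0.19,-0.002,0,0,0,0.112,0.62],[-0.22,-0.003,0,0,0,0.12,0.62],[-0.25,-0.005,0,0,0,0.128,0.62],[-0.28,-0.007,0,0,0,0.135,0.62]]])

```text
time_s: 11.7
tool_pos: [0.5542, -0.059, 0.21]
orientation: [0.735, 0.678, -0.001, 0.0]
contact_force: [-0.3, 0.0, 1.4]
width: 0.379
```

```bash
python3 -c "
from h import *
o=bot.get_obs();print(bay(o['tool_pos']),o['contact_force'],o['width'])
p,d=bot.camera('top');q=cv2.resize(p[190:310,290:430],None,fx=4,fy=4)
r,d=bot.camera('scene');r=cv2.resize(r[140:330,190:410],None,fx=2.5,fy=2.5)
im=np.zeros((480+0,560+0,3),np.uint8);im[:480,:560]=q
cv2.imwrite('pics/t8.png',np.hstack([cv2.resize(q,(400,343)),cv2.resize(r,(397,343))]))
for s in (70,75,80,85,90,95,100,105): print(s,np.round(path2(s),2),fork2(s,0))
"
```

```text
[ -2.7 114. ] [-0.30043768  0.03164521  1.43210007] 0.379239824555088
70 [-8.500e-01  9.214e+01  8.000e-02] [-0.004  0.001 -0.    -0.001  0.001 -0.032]
75 [-5.100e-01  8.715e+01  6.000e-02] [-0.054  0.01  -0.    -0.001  0.001 -0.018]
80 [-3.100e-01  8.216e+01  3.000e-02] [-0.103  0.016  0.    -0.001  0.001 -0.004]
85 [-0.24 77.16  0.  ] [-0.153  0.022  0.    -0.001  0.001  0.009]
90 [-0.24 72.16  0.  ] [-0.203  0.021  0.    -0.001  0.001  0.009]
95 [-0.24 67.16  0.  ] [-0.253  0.02   0.    -0.001  0.001  0.009]
100 [-0.24 62.16  0.  ] [-0.303  0.019  0.001 -0.001  0.001  0.009]
105 [-0.24 57.16  0.  ] [-0.353  0.018  0.001 -0.001  0.001  0.009]
```

View pics/t8.png

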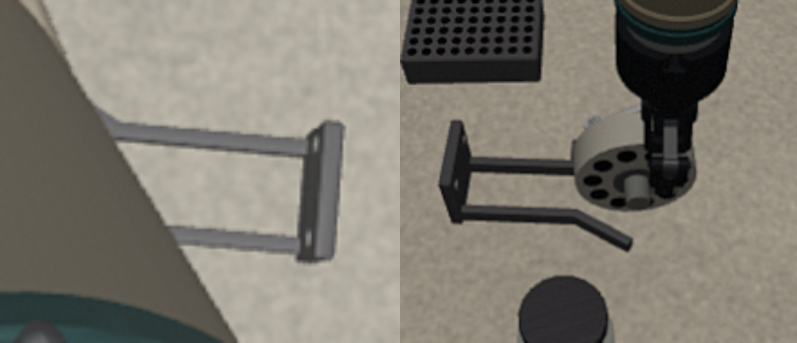

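```bash
python3 -c "
from h import *
q=onz('scene',[(190+237/1.8045,140+198/1.8045)],.048)[0];print('stub +x end',bay(q))
p,d=bot.camera('scene');C=cloud('scene',d)-np.r_[O,0];B=np.stack([C[...,:2]@bx,C[...,:2]@by,C[...,2]],-1)*1e3
m=(B[...,0]>-40)&(B[...,0]<60)&(B[...,1]>30)&(B[...,1]<150)&(B[...,2]>20)&(B[...,2]<92)&(p.min(2)>75)
P=B[m];F=P[(P[:,1]<90)]
rng=np.random.default_rng(0);best=0
for i in range(3000):
    a,b,c=F[rng.choice(len(F),3,False)];n=np.cross(b-a,c-a);L=np.linalg.norm(n)
    if L<100: continue
    n/=L
    if abs(n[0])<.8: continue
    k=(abs((F-a)@n)<1.2).sum()
    if k>best: best=k;N=n*np.sign(n[0]);A=a
print(best,len(F),N,'face x at y=92,z=48:',A[0]-((92-A[1])*N[1]+(48-A[2])*N[2])/N[0])"
```

```text
stub +x end [30.1 93.2]
58 403 [ 0.83264521 -0.31267992  0.45709214] face x at y=92,z=48: 24.418188982605294
```

The wheel is upright and in the mouth, with its stub end at about (30,93) in the bay frame. I'll go on slowly and straight.

Emit:
arm_command(steps=[[[-0.03,0.008,0,0,0,-0.015,0.62],[-0.055,0.014,0,0,0,-0.012,0.62],[-0.08,0.018,0,0,0,-0.006,0.62],[-0.105,0.022,0,0,0,0,0.62],[-0.13,0.026,0,0,0,0.005,0.62],[-0.155,0.028,0,0,0,0.009,0.62],[-0.18,0.028,0,0,0,0.009,0.62],[-0.205,0.028,0,0,0,0.009,0.62],[-0.23,0.028,0,0,0,0.009,0.62],[-0.255,0.028,0,0,0,0.009,0.62]]])

```text
time_s: 12.85
tool_pos: [0.5548, -0.0851, 0.21]
orientation: [0.741, 0.672, -0.001, 0.0]
contact_force: [-0.5, 0.1, -0.8]
width: 0.381
```

```bash
python3 -c "
from h import *
o=bot.get_obs();print(bay(o['tool_pos']),o['contact_force'],o['width'])
for s in (95,105,115,125,135,145,155,161): print(s,np.round(path2(s),2),fork2(s,0))
"
```

```text
[ 0.5 88.1] [-0.47232068  0.06723095 -0.75419218] 0.3809453795136254
95 [-0.24 67.16  0.  ] [ 0.001 -0.007  0.    -0.001  0.001  0.001]
105 [-0.24 57.16  0.  ] [-0.099 -0.008  0.    -0.001  0.001  0.001]
115 [-0.24 47.16  0.  ] [-0.199 -0.008  0.001 -0.001  0.001  0.001]
125 [-0.24 37.16  0.  ] [-0.299 -0.008  0.001 -0.001  0.001  0.001]
135 [-0.24 27.16  0.  ] [-0.399 -0.008  0.001 -0.001  0.001  0.001]
145 [-0.24 17.16  0.  ] [-0.499 -0.008  0.001 -0.001  0.001  0.001]
155 [-0.24  7.16  0.  ] [-0.599 -0.008  0.002 -0.001  0.001  0.001]
161 [-0.24  1.16  0.  ] [-0.659 -0.008  0.002 -0.001  0.001  0.001]
```

Emit:
arm_command(steps=[[[-0.025,-0.002,0,0,0,0,0.62],[-0.05,-0.004,0,0,0,0,0.62],[-0.075,-0.004,0,0,0,0,0.62],[-0.1,-0.004,0,0,0,0,0.62],[-0.125,-0.004,0,0,0,0,0.62],[-0.15,-0.004,0,0,0,0,0.62],[-0.175,-0.004,0,0,0,0,0.62],[-0.2,-0.004,0,0,0,0,0.62],[-0.225,-0.004,0,0,0,0,0.62],[-0.25,-0.004,0,0,0,0,0.62]]])

```text
time_s: 13.85
tool_pos: [0.5521, -0.1101, 0.2101]
orientation: [0.741, 0.672, -0.001, 0.0]
contact_force: [0.5, 0.3, 1.3]
width: 0.378
```

```bash
python3 -c "
from h import *
o=bot.get_obs();print(bay(o['tool_pos']),o['contact_force'],o['width'])
for s in (120,161): print(s,np.round(path2(s),2),fork2(s,0))
r,d=bot.camera('scene');cv2.imwrite('pics/s9.png',cv2.resize(r[140:330,190:410],None,fx=3,fy=3))
"
```

```text
[ 0.3 62.9] [0.47662224 0.28224939 1.27189159] 0.3777357413407999
120 [-0.24 42.16  0.  ] [ 0.002 -0.005  0.001 -0.001  0.001  0.001]
161 [-0.24  1.16  0.  ] [-0.408 -0.006  0.002 -0.001  0.001  0.001]
```

View pics/s9.png

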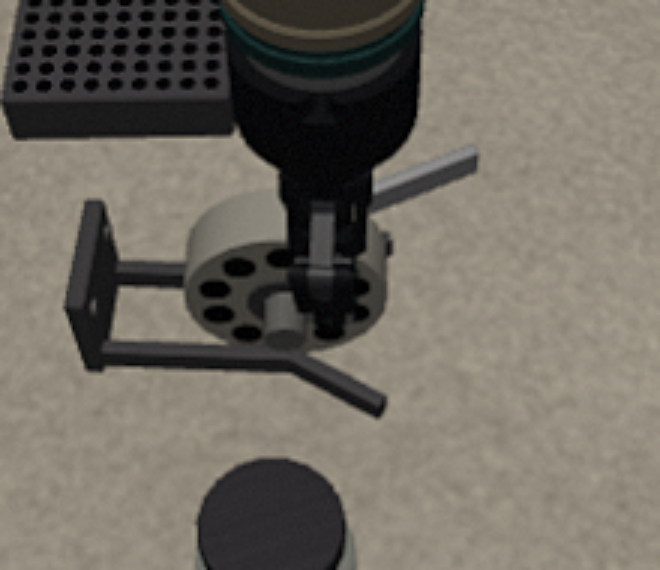

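The wheel stands between the rails, with its stub at crop (285,325). I'll roll it on to the stop.

Emit:
arm_command(steps=[[[-0.03,-0.002,0,0,0,0,0.62],[-0.06,-0.003,0,0,0,0,0.62],[-0.09,-0.003,0,0,0,0,0.62],[-0.12,-0.003,0,0,0,0,0.62],[-0.15,-0.003,0,0,0,0,0.62],[-0.18,-0.003,0,0,0,0,0.62],[-0.21,-0.003,0,0,0,0,0.62],[-0.24,-0.003,0,0,0,0,0.62],[-0.27,-0.003,0,0,0,0,0.62],[-0.3,-0.003,0,0,0,0,0.62]]])

```text
time_s: 14.9
tool_pos: [0.5493, -0.1406, 0.2104]
orientation: [0.741, 0.672, -0.001, 0.001]
contact_force: [3.7, 1.5, 2.0]
width: 0.384
```

Emit:
arm_command(steps=[[[-0.02,0,0,0,0,0,0.62],[-0.04,0,0,0,0,0,0.62],[-0.06,0,0,0,0,0,0.62],[-0.08,0,0,0,0,0,0.62],[-0.095,0,0,0,0,0,0.62],[-0.105,0,0,0,0,0,0.62],[-0.11,0,0,0,0,0,0.62],[-0.115,0,0,0,0,0,0.62]]])

```text
time_s: 15.7
tool_pos: [0.5484, -0.1519, 0.2106]
orientation: [0.741, 0.672, -0.0, 0.001]
contact_force: [4.3, -0.2, 3.1]
width: 0.383
```

```bash
python3 -c "
from h import *
o=bot.get_obs();print(bay(o['tool_pos']),o['contact_force'],o['width'],fork2(162.2,0))"
```

```text
[ 0.7 20.9] [ 4.28114806 -0.2240158   3.10159153] 0.38301767586338986 [ 0.    -0.009  0.006  0.     0.001  0.001]
```

Emit:
arm_command(steps=[[[0,0.02,0,0,0,0,0.6],[0,0.02,0,0,0,0,0.55],[0,0.02,0,0,0,0,0.5],[-0.01,0.02,0,0,0,0,0.5],[-0.02,0.02,0,0,0,0,0.5],[-0.03,0.02,0,0,0,0,0.5],[-0.03,0.02,0,0,0,0,0.5]]])

```text
time_s: 16.4
tool_pos: [0.5497, -0.154, 0.2103]
orientation: [0.74, 0.672, -0.0, 0.0]
contact_force: [-0.7, 4.1, -0.7]
width: 0.498
```

```bash
python3 -c "
from h import *
o=bot.get_obs();print(bay(o['tool_pos']),o['contact_force'],o['wrist_torque'],o['width'])"
```

```text
[ 2.2 19. ] [-0.66426474  4.11951428 -0.67249787] [ 1.00236714  0.16185702 -0.08628741] 0.4982048628857146
```

The wheel is at the stop: 4 N reaction, TCP at y=19 mm, so the axle is at about -2. Now I back off and lift clear.

Emit:
arm_command(steps=[[[0.05,0,0,0,0,0,0.45],[0.09,0,0,0,0,0,0.4],[0.09,0,-0.2,0,0,0,0.35],[0.09,0,-0.45,0,0,0,0.3],[0.09,0,-0.7,0,0,0,0.3],[0.09,0,-0.95,0,0,0,0.3],[0.09,0,-1,0,0,0,0.3]]])

```text
time_s: 17.1
tool_pos: [0.5518, -0.1453, 0.3133]
orientation: [0.741, 0.672, 0.001, 0.003]
contact_force: [0.9, -0.1, 0.4]
width: 0.701
```

```bash
cat >> h.py <<'E'
PIN=np.array([-50,58.])
def kp(th,r=62,gap=0,z=.199):
    u=np.array([np.cos(th),np.sin(th)]);n=np.array([-u[1],u[0]]);e=11*abs(n[1])+14.5*abs(n[0])
    p=PIN+r*u+(4+e+gap)*n;w=O+(p[0]*bx+p[1]*by)/1e3
    return np.round(p),goto(w[0],w[1],z,1.4726)
E
python3 -c "
from h import *
o=bot.get_obs();print(bay(o['tool_pos']),o['q'],o['width'])
print('block corners',[bay(a) for a in onz('top',[(352,345),(446,347),(352,407)],.034)])
print(kp(2.07,gap=18,z=.30))
p,d=bot.camera('scene');print('disc')
C=cloud('scene',d)-np.r_[O,0];B=np.stack([C[...,:2]@bx,C[...,:2]@by,C[...,2]],-1)*1e3
m=(abs(B[...,0])<45)&(B[...,1]>-46)&(B[...,1]<70)&(B[...,2]>20)&(B[...,2]<110)
P=B[m];print(np.percentile(P,[0.5,50,99.5],axis=0));T=P[P[:,2]>88];print('top',len(T),T.mean(0),T.min(0),T.max(0))
"
```

```text
[ 3.4 27.8] [ 0.48485715  0.66350734 -0.43271446  1.82599007  0.39888998  0.7334035
 -0.26315952] 0.7009410304403717
block corners [array([-122.6,    3.5]), array([-115.9, -123.4]), array([-205. ,   -3.1])]
(array([-115.,   93.]), array([ 6.560e-01, -1.182e+00,  1.250e-01,  3.000e-03,  1.000e-03,
        1.000e-03]))
disc
[[-43.75187554 -44.67005523  20.69961603]
 [ 17.89628064   2.32256867  68.89887763]
 [ 40.65406091  61.27744045  96.51173924]]
top 625 [ 6.6670803  -2.66598764 92.87339218] [-11.75640938 -27.71343126  88.01699306] [19.87097764 24.87734774 97.16352677]
```

Emit:
arm_command(steps=[[[0.25,-0.4,0,0,0,0,0.6],[0.5,-0.8,0,0,0,0,1],[0.65,-1,0,0,0,0,1],[0.65,-1,0,0,0,0,1],[0.65,-1,0,0,0,0,1]]])

```text
time_s: 17.65
tool_pos: [0.4583, -0.071, 0.3117]
orientation: [0.74, 0.672, 0.0, 0.002]
contact_force: [0.7, 0.0, 0.0]
width: -0.002
```

```bash
python3 -c "
from h import *
o=bot.get_obs();print(bay(o['tool_pos']),o['width'],kp(2.07,gap=18,z=.199))
p,d=bot.camera('scene');cv2.imwrite('pics/s10.png',p)"
```

```text
[-96.9  92.6] -0.0015216785140388495 (array([-115.,   93.]), array([ 9.000e-03, -1.830e-01,  1.127e+00,  2.000e-03,  1.000e-03,
        1.000e-03]))
```

Emit:
arm_command(steps=[[[0,-0.18,0.1,0,0,0,1],[0,-0.183,0.4,0,0,0,1],[0,-0.183,0.7,0,0,0,1],[0,-0.183,0.9,0,0,0,1],[0,-0.183,1,0,0,0,1],[0,-0.183,1,0,0,0,1]]])

```text
time_s: 18.3
tool_pos: [0.4414, -0.0703, 0.2103]
orientation: [0.741, 0.672, -0.0, 0.002]
contact_force: [-0.1, 1.0, -1.0]
width: -0.003
```

```bash
python3 -c "
from h import *
o=bot.get_obs();print(bay(o['tool_pos']),o['tool_pos'],o['contact_force'])
for t in (2.07,1.95,1.8,1.65,1.5,1.35,1.2,1.05): print(t,*kp(t))"
```

```text
[-113.9   91.7] [ 0.44137179 -0.0703001   0.21034764] [-0.0555976   0.99430237 -0.99696972]
2.07 [-99. 102.] [0.102 0.148 0.114 0.001 0.001 0.   ]
1.95 [-93. 108.] [0.16  0.209 0.114 0.001 0.001 0.   ]
1.8 [-84. 114.] [0.22  0.297 0.114 0.001 0.001 0.   ]
1.65 [-74. 118.] [0.266 0.397 0.114 0.001 0.001 0.   ]
1.5 [-65. 121.] [0.295 0.49  0.114 0.001 0.001 0.   ]
1.35 [-56. 123.] [0.313 0.574 0.114 0.001 0.001 0.   ]
1.2 [-48. 124.] [0.319 0.663 0.114 0.001 0.001 0.   ]
1.05 [-38. 123.] [0.311 0.756 0.115 0.001 0.001 0.   ]
```

Emit:
arm_command(steps=[[[0,0,0.114,0,0,0,1],[0.05,0.07,0.114,0,0,0,1],[0.1,0.15,0.114,0,0,0,1],[0.16,0.21,0.114,0,0,0,1],[0.22,0.3,0.114,0,0,0,1],[0.265,0.4,0.114,0,0,0,1],[0.295,0.49,0.114,0,0,0,1],[0.315,0.575,0.114,0,0,0,1],[0.32,0.665,0.114,0,0,0,1],[0.31,0.755,0.114,0,0,0,1]]])

```text
time_s: 19.3
tool_pos: [0.5202, -0.0468, 0.199]
orientation: [0.741, 0.672, -0.0, 0.002]
contact_force: [-2.1, -0.2, 0.9]
width: 0.0
```

```bash
python3 -c "
from h import *
o=bot.get_obs();print(bay(o['tool_pos']),o['tool_pos'],o['contact_force'])
for t in (1.05,.9,.75,.6,.45,.3,.15,0,-.03): print(t,*kp(t))"
```

```text
[-37.8 122.8] [ 0.5201565  -0.04677072  0.19896941] [-2.07451618 -0.17170222  0.87108483]
1.05 [-38. 123.] [-0.001 -0.005 -0.     0.001  0.001  0.   ]
0.9 [-29. 120.] [-0.025  0.089 -0.     0.001  0.001  0.   ]
0.75 [-20. 116.] [-0.065  0.182  0.     0.001  0.001  0.   ]
0.6 [-11. 111.] [-0.123  0.269  0.001  0.001  0.001  0.   ]
0.45 [ -3. 103.] [-0.197  0.348  0.001  0.001  0.001  0.   ]
0.3 [ 4. 94.] [-0.286  0.414  0.001  0.001  0.001  0.   ]
0.15 [ 9. 84.] [-0.387  0.465  0.002  0.001  0.001  0.   ]
0 [12. 73.] [-0.498  0.497  0.002  0.001  0.001  0.   ]
-0.03 [12. 72.] [-0.513  0.502  0.002  0.001  0.001  0.   ]
```

Emit:
arm_command(steps=[[[-0.025,0.09,0,0,0,0,1],[-0.065,0.18,0,0,0,0,1],[-0.123,0.27,0,0,0,0,1],[-0.197,0.35,0,0,0,0,1],[-0.286,0.415,0,0,0,0,1],[-0.34,0.44,0,0,0,0,1],[-0.387,0.465,0,0,0,0,1],[-0.43,0.48,0,0,0,0,1],[-0.47,0.49,0,0,0,0,1],[-0.5,0.497,0,0,0,0,1]]])

```text
time_s: 20.3
tool_pos: [0.5647, -0.1016, 0.1993]
orientation: [0.741, 0.672, -0.0, 0.002]
contact_force: [-1.4, 1.2, 0.4]
width: 0.004
```

Emit:
arm_command(steps=[[[-0.01,0,0,0,0,0,1],[-0.02,0,0,0,0,0,1],[-0.02,0,0,0,0,0,1]]])

```text
time_s: 20.6
tool_pos: [0.5647, -0.1031, 0.1993]
orientation: [0.741, 0.672, 0.0, 0.002]
contact_force: [-0.4, 1.7, 0.1]
width: -0.0
```

```bash
python3 -c "
from h import *
o=bot.get_obs();print(bay(o['tool_pos']),o['tool_pos'],o['contact_force'])"
```

```text
[12.  71.1] [ 0.56465998 -0.10308039  0.19929859] [-0.37337317  1.68434698  0.05419692]
```

Emit:
arm_command(steps=[[[-0.01,0,0,0,0,0,1],[-0.02,0,0,0,0,0,1],[-0.03,0,0,0,0,0,1],[-0.03,0,0,0,0,0,1]]])

```text
time_s: 21.0
tool_pos: [0.5645, -0.1038, 0.1993]
orientation: [0.74, 0.673, 0.002, 0.001]
contact_force: [-0.5, 6.1, -0.5]
width: 0.0
```

The force rose to 6 N with no further motion, so the bar is on its shut stop. I'm retreating.

Emit:
arm_command(steps=[[[0.1,0,0,0,0,0,1],[0.25,0,0,0,0,0,1],[0.4,0,0,0,0,0,1],[0.6,0,-0.3,0,0,0,1],[0.8,0,-0.7,0,0,0,1],[1,0,-1,0,0,0,1],[1,0,-1,0,0,0,1]]])

```text
time_s: 21.7
tool_pos: [0.5755, 0.0009, 0.3042]
orientation: [0.738, 0.675, 0.006, 0.003]
contact_force: [1.6, 0.2, 1.2]
width: -0.002
```

Emit:
arm_command(steps=[[[0.4,0,-0.2,0,0,0,1],[0.8,0,-0.3,0,0,0,1],[1,0,-0.3,0,0,0,1],[1,0,-0.3,0,0,0,1],[1,0,-0.3,0,0,0,1]]])

```text
time_s: 22.2
tool_pos: [0.5837, 0.1003, 0.3339]
orientation: [0.738, 0.675, 0.005, 0.003]
contact_force: [-0.2, -0.7, -0.3]
width: 0.001
```

```bash
python3 -c "
from h import *
p,d=bot.camera('top');a=p[160:310,250:450];q,e=bot.camera('scene');b=q[130:350,180:400]
cv2.imwrite('pics/f.png',np.hstack([cv2.resize(a,(480,360)),cv2.resize(b,(320,360))]))
a0=cv2.imread('pics/top0.png')
for n,r in (('jar',(110,180,305,370)),('block',(335,415,345,455))):
    s=np.s_[r[0]:r[1],r[2]:r[3]];x=cv2.absdiff(a0[s],p[s]);print(n,x.mean(),x.max())
print(bot.get_obs()['time_s'],bot.get_obs()['tool_pos'])"
```

```text
jar 2.5243956043956044 6
block 2.3173863636363636 7
22.3 [0.58387686 0.09871035 0.33382628]
```

View pics/f.png

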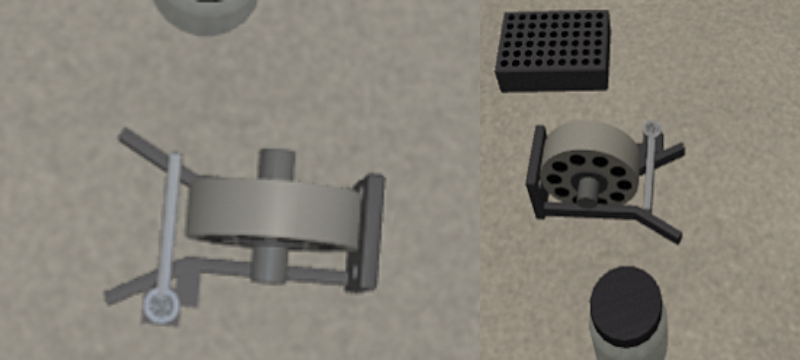

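The wheel stands in the bay against the stop plate, with the bar across the lane from (160,306) to (176,156). Last I check the angles by number.

```bash
python3 -c "
from h import *
f=lambda u,v:(250+u/2.4,160+v/2.4)
q=onz('top',[f(160,306),f(176,154)],.036);a,b=bay(q[0]),bay(q[1]);e=b-a;print('keeper',a,b,np.arctan2(e[1],e[0]))
stubs((277,152),(268,281),2.4,250,160)
p,d=bot.camera('top');C=cloud('top',d)-np.r_[O,0];B=np.stack([C[...,:2]@bx,C[...,:2]@by,C[...,2]],-1)*1e3
T=B[(abs(B[...,0])<40)&(B[...,2]>93)&(B[...,2]<105)&(abs(B[...,1])<50)];print('wheel top',len(T),T.mean(0))
S=B[(abs(B[...,0])<30)&(B[...,2]>54)&(B[...,2]<64)&(B[...,1]<-48)&(B[...,1]>-75)];print('stop',S.mean(0))
K=B[(abs(B[...,2]-36)<5)&(B[...,0]>-35)&(B[...,0]<40)&(B[...,1]>50)&(B[...,1]<75)];print('bar slope',np.polyfit(K[:,0],K[:,1],1),len(K))"
```

```text
keeper [-49.7  56.9] [36.7 54.8] -0.024300771001105167
[ 4.1  -0.85] len 71.40063024931924 heading 0.004201655946871887
wheel top 684 [ 4.49529503 -0.28526722 95.45979876]
stop [ -0.09880482 -54.12025358  60.23763957]
bar slope [-1.42480797e-02  5.67840538e+01] 310
```

```bash
python3 -c "
from plant import bot
print(bot.sign_off())"
```

```text
the job is handed in; nothing more can be done
None
```

The wheel is parked against the end stop with the keeper bar shut behind it, and I've handed the job in at about 22 s of the 62 s allowed. I pushed the wheel by its axle stubs with the fingers astride it, rolling it on its rim into the bay. I then swung the bar shut with the closed fingertips and backed the arm clear.

**Final checks:**
- **Wheel:** it stands upright, about 4 mm off the lane's centre line and in line with the lane to within 0.01 rad. Its centre is within about 1 mm of the parked position. While I was pushing it, the stop pushed back with about 4 N.
- **Keeper:** the camera puts its angle at about -0.02 rad, which is zero within measuring error. It met its shut stop at about 6 N.
- **Jar and tube block:** their image patches match the first picture, so neither moved.

**What went less smoothly:**
- **Steering:** at first the wheel ran ahead of the fingers and kept its own heading. I narrowed the finger gap to about 32 mm so the pads could guide its faces, and it then followed an S-shaped path into the bay.
- **Side force:** about 4 N of side force showed on the gripper near the end of the roll. It went away when I opened the fingers.

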